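# Hang the rinsed tube on the drying carousel and hold its index plunger out

### The arm

A 7-joint arm with a two-finger parallel gripper is mounted at the origin on the work surface. World frame = base frame: x ahead of the robot, y to its left, z up, the work surface at z = 0. Lengths are in mm, angles in rad, forces in N, time in s.
With the tool pointing down it reaches from about 425 to 975 mm from the base axis. Payload 16.7 kg.
Tool frame: the origin (TCP) lies at the very end of the fingers, on their centre line; the grasp point (between the pads) lies 19 mm behind it; z points along the fingers, y is the line along which they close (so a half turn about z gives the same grasp; the last joint's range is limited). The gripper opens to 85 mm and grips with 20 to 120 N. Pads are 22 mm wide; open, the fingers measure 114 mm over their backs; the gripper's body (76 mm by 85 mm) begins 54 mm behind the grasp point. The pads swing forward as they close: fully open they stand 13 mm farther back than shut.
Start: joints at [0.982, 0.426, 0.074, 1.606, -0.034, 1.111, -0.067], TCP at [287.352, -610.741, 231.302] pointing down, gripper open.
Joint ranges: [-2.85, 2.85], [-0.5, 2.14], [-1.23, 1.37], [0.21, 2.46], [-1.02, 4.16], [0.16, 2.05], [-2.73, 2.73]. Speed limits (rad/s): [1.89, 1.89, 2.39, 2.39, 3.01, 3.01, 3.01].

### API

Orientations are given as a unit quaternion [w, x, y, z].
In Python, from bench import env gives the robot as it stands. The module is installed in compiled form; this text tells all that it offers.
- The arm moves only by the tool servo_tool, never from a script. Its argument "motion" is a list of rows, each a list of 5 numbers: the shift along the tool's x, y, z in mm, then the turn about the tool's z in degrees, then the finger opening in mm, from 0 to 85.4. In form: [[x, y, z, spin, hand], ...]. A call has 1 to 8 rows; each row is the pose to reach, as a shift and turn from the pose commanded when the call began, along the tool's axes at that moment; what a row does not reach only later rows make up. A row lasts 1/8 s, in which the tool goes at most 62.5 mm and 10.7 degrees, less where a joint would pass 70% of its speed; a pose out of reach is approached as far as the arm can. A call with a gripper value outside its range is refused whole. The fingers move at their own pace and stop on an object; "force" is the grip in N (left out, the last holds). Time passes only in rows, so rows that repeat a pose let the fingers close. It gives the time, the measured TCP pose, the force, the opening and the grip force at its end, in the units of the state.
- env.get_obs(): the state, without advancing time (a new reading comes with each control period).
- env.grab_frame(name): name is "scene" or "top"; returns the picture (384x512x3 uint8, blue, green, red); there is no depth.
- env.camera_model(name): a dict with "fovy" (degrees; the focal length in pixels is half the picture's height over the tangent of half this angle, whatever the lens; pixels are square), "cx", "cy" (the principal point, pixels), "cam_to_world" (4x4, takes a point from camera to world coordinates). Camera axes: x right, y up, looking along -z (the intrinsics and any distortion apply to the point x, -y, -z); pixel columns grow to the right and rows downward; lengths in mm; the calibration is good to about 2 mm. A picture is of the moment at which its call begins. camera_model takes no time and is no camera call.
- env.finish_job(): hands the job in; it is judged then, once.
The state is a dict: "clock": time; "qpos": joint angles; "joint_velocities": joint speeds; "joint_efforts": joint torques, N m; "position": TCP position; "tool_rot": TCP orientation; "wrist_force": force on the tool from outside, world axes, zero at the start; "ft_torque": the same for the moment, N m; "gripper_width": finger opening in mm; "grip_force": force on a finger pad.
Only numpy, scipy, OpenCV 4.12 (cv2) and the standard library are available. Lean on these libraries where they do the work, as an engineer would, in place of code of your own. Each camera call takes 0.05 s, during which the arm holds its last target. There are 200 camera calls.

### The job

Take the rinsed sample tube from the sloped wire cradle, turn it mouth down and lower it without dropping it over the one free peg of the drying carousel until its rim stands on the turntable, then let it go. Then grip the yellow knob of the carousel's sprung index plunger, pull it fully up to its stop so the pin is clear of its hole, and finish holding it there: do not let go. Leave the hung tubes and the wash bottle where they are.

Things in the scene. Friction and masses are not known exactly. Their poses are not given: they have to be found in the camera images.
- tube: milky white tube, orange band round its closed end, 44 mm outside diameter, 110 mm long, 38 mm bore, 105 mm deep, 60 g. Origin: outside centre of the closed end; z runs to the open mouth. Lies in the cradle, mouth at the low end (axis 15 degrees down, 55 mm above the bench at mid length), mouth pointing within 22 degrees of +x; its sides are free for fingers
- tube_mouth (a point): centre of the open mouth of the tube, 110 mm along its z axis from tube
- cradle: fixed wire cradle on a 140 x 60 mm grey plate 6 mm thick; two steel rods (centres 28 mm apart, narrower than the tube) carry the tube and a crossbar stops its rim. Origin at the underside centre of the plate, below the middle of the tube; x points horizontally along the tube to its low, mouth end
- carousel: fixed foot of the drying carousel; origin on the bench under the axis. Dark grey turntable, 270 mm diameter, top face 46 mm above the bench, locked by the index pin. Four white pegs, 18 mm diameter, 75 mm high above the disc, 72 mm from the axis at 45, 135, 225, 315 degrees from the carousel's x axis. Plunger 122 mm from the axis towards -x (robot's side)
- free_peg_foot (a point): centre of the foot of the one free peg, on the top face of the turntable (46 mm above the bench), at 135 degrees (near left); the peg rises 75 mm above this point. Seated, the tube stands rim down on the disc round the peg, closed end 110 mm above this point
- plunger (a joint): travel of the sprung index plunger straight up: 0 m = pin home in its hole, 0.020 m = fully up at the stop, where the pin tip is 8 mm clear of the disc. The spring pulls back with about 4 N at 0 and 9 N at the stop; released, it snaps home
- pull_knob (a point): centre of the yellow cylindrical knob on top of the plunger, 24 mm diameter, 28 mm tall; 111 mm above the bench when home (rises with the plunger). Below it stands a 24 mm collar whose top is 86 mm above the bench, on an aluminium bracket 36 mm wide whose top is 76 mm above the bench
- hung_a: bystander: tube of the same size with a blue band, hung mouth down on a far peg. Origin at its closed end, 156 mm above the bench
- hung_b: bystander: like hung_a, on the near right peg
- hung_c: bystander: like hung_a, on a far peg
- wash_bottle: bystander: white wash bottle with blue cap, 66 mm diameter, 175 mm tall with its spout, origin at its underside centre, at the far side of the bench

How it is judged:
By the outcome, as a careful person would: the job done as asked, in the order asked, and still so for the second after the job is handed in, while the arm keeps its last pose, push and grip.
It also fails if it takes over 67 s, if anything falls off the work surface, if the arm or the gripper's body presses on something with over 40 N, if the wrist force passes 120 N, or if a joint passes its speed limit or range.

## Working session

There is one attempt and no reset: what is moved stays moved. The work goes in short steps, Python scripts to look and compute and a tool call to move; the robot and the scene stay as the last step left them, time stands still between calls to the robot, and variables do not carry over. Pictures are saved under pics/ and viewed, at most 10 in all, crops included, and the job is handed in when it is done.

Besides the shell and the picture viewer there is one more tool, called after "Request:" as name(argument=value, ...), one argument or row to a line, values as JSON. servo_tool: Moves the arm, as the interface text tells. Its arguments: {"type":"object","properties":{"motion":{"type":"array","items":{"type":"array","items":{"type":"number"}}},"force":{"type":"number"}},"required":["motion"]}

```bash
mkdir -p pics
cat > h.py <<'E'
import numpy as np, cv2
from bench import env
def K(n):
    m=env.camera_model(n); f=192/np.tan(np.radians(m["fovy"]/2)); return f,m["cx"],m["cy"],np.array(m["cam_to_world"]),m
def ray(n,u,v,z):
    f,cx,cy,T,m=K(n); d=T[:3,:3]@np.array([(u-cx)/f,-(v-cy)/f,-1]); o=T[:3,3]; return o+d*(z-o[2])/d[2]
def proj(n,p):
    f,cx,cy,T,m=K(n); c=T[:3,:3].T@(np.array(p,float)-T[:3,3]); return cx+f*c[0]/-c[2],cy-f*c[1]/-c[2]
E
python3 - <<'E'
from h import *
for n in("scene","top"):
    cv2.imwrite(f"pics/{n}0.png",cv2.resize(env.grab_frame(n),(768,576),interpolation=cv2.INTER_CUBIC)); print(n,K(n)[4])
o=env.get_obs();print(o["position"],o["tool_rot"],o["clock"],o["gripper_width"])
E
```

```text
scene {'fovy': 56.699352932905214, 'cx': 253.45251427520736, 'cy': 197.36990346895115, 'cam_to_world': array([[-8.44397820e-01, -4.62019106e-01,  2.71165389e-01,
         8.12647524e+02],
       [ 5.35484386e-01, -7.13016491e-01,  4.52618997e-01,
         3.28800064e+02],
       [-1.57732299e-02,  5.27395326e-01,  8.49473587e-01,
         7.82373118e+02],
       [ 0.00000000e+00,  0.00000000e+00,  0.00000000e+00,
         1.00000000e+00]])}
top {'fovy': 55.45249178537788, 'cx': 256.92029061232347, 'cy': 189.44356183231613, 'cam_to_world': array([[-1.90925718e-02,  9.87968480e-01, -1.53472328e-01,
         4.96507011e+02],
       [-9.99705829e-01, -1.65677744e-02,  1.77133979e-02,
        -2.79994718e+01],
       [ 1.49575839e-02,  1.53765375e-01,  9.87994170e-01,
         8.83723652e+02],
       [ 0.00000000e+00,  0.00000000e+00,  0.00000000e+00,
         1.00000000e+00]])}
[ 287.18598422 -610.43484033  230.66048888] [-5.71680760e-04  9.75920197e-01  2.18127049e-01 -1.83149195e-04] 0.1 85.50737834438998
```

View pics/scene0.png

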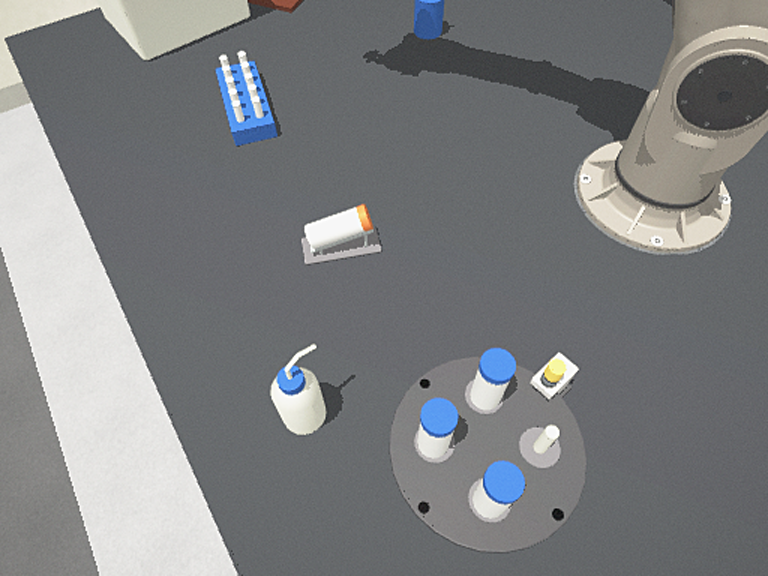

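View pics/top0.png

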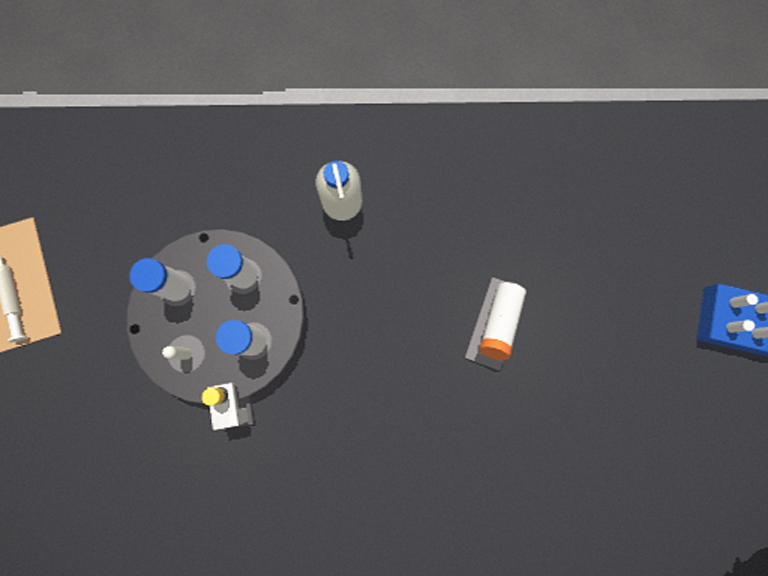

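Run:
```python
from h import *
a=[]
for n,c in(("top",[(300,180),(95,200)]),("scene",[(195,125),(325,225)])):
    im=env.grab_frame(n)
    for x,y in c: a.append(cv2.resize(im[y:y+75,x:x+80] if n=="x" else im[y:y+75,x:x+100],(400,300),interpolation=cv2.INTER_CUBIC))
cv2.imwrite("pics/m1.png",np.vstack([np.hstack(a[:2]),np.hstack(a[2:])]))
```

```text
(no output)
```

View pics/m1.png

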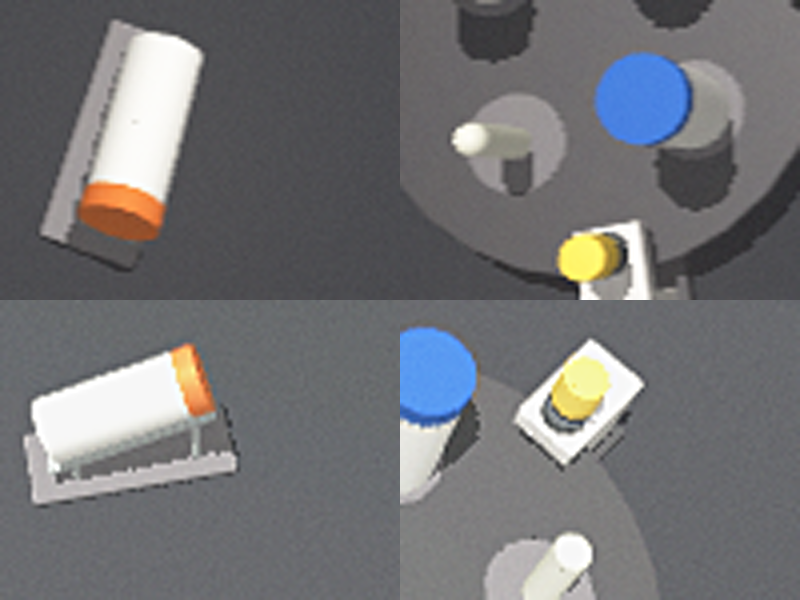

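Run:
```python
from h import *
np.set_printoptions(precision=1,suppress=True)
for s,n,u,v,z in[("closed","top",330.2,235,69.2),("mouth","top",341.8,191.8,40.8),("closed","scene",246,145,69.2),
 ("pegtop","top",112.5,235,121),("pegtop","scene",368.2,288,121),("foot","top",124.2,235.7,46),
 ("knob","top",141,264.5,125),("knob","scene",372,245,125)]: print(s,n,ray(n,u,v,z))
print(env.get_obs()["clock"])
```

```text
closed top [ 517.9 -203.4   69.2]
mouth top [ 618.5 -241.7   40.8]
closed scene [ 515.5 -197.    69.2]
pegtop top [525.  257.8 121. ]
pegtop scene [527.9 263.  121. ]
foot top [525.7 259.5  46. ]
knob top [464.3 196.4 125. ]
knob scene [464.1 201.8 125. ]
0.2
```

Request:
servo_tool(
  motion=[
    [50,-32,0,6,85],
    [100,-64,20,12,85],
    [150,-97,40,18,85],
    [200,-129,60,24,85],
    [250,-161,80,30,85],
    [300,-193,95,36,85],
    [350,-226,105,42,85],
    [398,-258,111,46,85],
  ],
  force=20,
)

```text
clock: 1.2
position: [538.3, -205.9, 119.8]
tool_rot: [-0.0, 0.983, -0.182, -0.0]
wrist_force: [1.0, 0.4, 0.7]
gripper_width: 84.7
grip_force: 0.0
```

Request:
servo_tool(
  motion=[
    [0,0,0,0,85],
    [0,0,0,0,85],
  ],
)

```text
clock: 1.45
position: [537.4, -208.1, 120.2]
tool_rot: [0.0, 0.984, -0.18, -0.0]
wrist_force: [-0.2, -0.4, 0.0]
gripper_width: 85.1
grip_force: 0.0
```

```bash
cat > look.py <<'E'
import sys
from h import *
def crop(n,x,y,w,h,s): return cv2.resize(env.grab_frame(n)[y:y+h,x:x+w],None,fx=s,fy=s,interpolation=cv2.INTER_CUBIC)
E
python3 - <<'E'
from look import *
o=env.get_obs();print(o["position"],o["tool_rot"],o["clock"],o["wrist_force"])
print(proj("top",o["position"]),proj("scene",o["position"]))
cv2.imwrite("pics/m2.png",np.hstack([crop("top",280,170,100,120,4),crop("scene",175,80,100,120,4)]))
E
```

```text
[ 537.43795584 -208.07480239  120.22103811] [ 1.27374982e-04  9.83644023e-01 -1.80123235e-01 -1.98928541e-04] 1.45 [-0.15709057 -0.39356351  0.00792739]
(np.float64(337.18240415090963), np.float64(224.82451630975814)) (np.float64(235.39670362671686), np.float64(132.38115370969444))
```

View pics/m2.png

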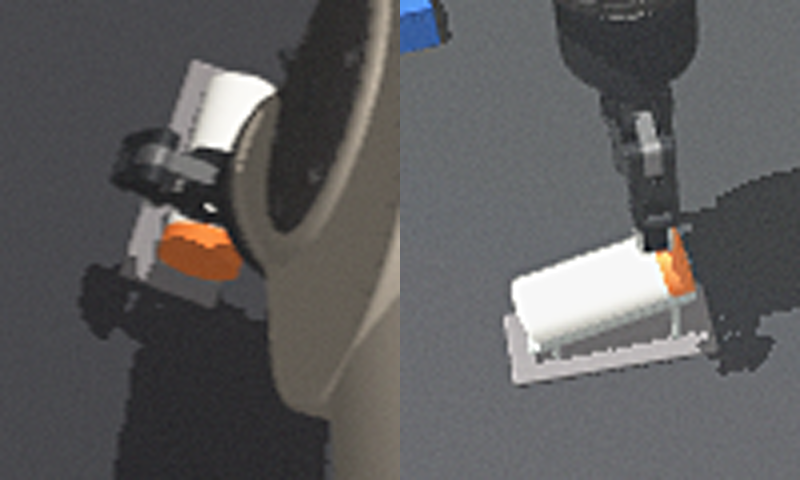

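Request:
servo_tool(
  motion=[
    [0,0,30,0,85],
    [0,0,60,0,85],
    [0,0,75,0,85],
    [0,0,80,0,85],
    [0,0,80,0,85],
    [0,0,80,0,50],
    [0,0,80,0,40],
    [0,0,80,0,40],
  ],
)

```text
clock: 2.55
position: [538.0, -207.9, 40.9]
tool_rot: [0.0, 0.984, -0.181, 0.0]
wrist_force: [-0.6, 0.8, 4.6]
gripper_width: 44.2
grip_force: 19.9
```

Request:
servo_tool(
  motion=[
    [0,0,0,0,36],
    [0,0,0,0,36],
    [0,0,0,0,36],
    [0,0,0,0,36],
  ],
)

```text
clock: 3.05
position: [538.1, -207.9, 40.8]
tool_rot: [0.0, 0.984, -0.181, 0.0]
wrist_force: [-0.7, 0.7, 6.0]
gripper_width: 43.9
grip_force: 20.0
```

Request:
servo_tool(
  motion=[
    [2,0,-3,0,36],
    [4,0,-7,0,36],
    [6.5,0,-10,0,36],
    [9,0,-13,0,36],
    [11.5,0,-16,0,36],
    [14,0,-19,0,36],
    [14,0,-19,0,36],
  ],
)

```text
clock: 3.92
position: [551.0, -212.9, 59.6]
tool_rot: [-0.0, 0.984, -0.181, 0.0]
wrist_force: [-0.4, 0.0, -0.6]
gripper_width: 43.6
grip_force: 20.5
```

Run:
```python
from look import *
cv2.imwrite("pics/m3.png",np.hstack([crop("top",280,170,100,120,3),crop("scene",175,80,100,120,4)[:360]]))
```

```text
(no output)
```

View pics/m3.png

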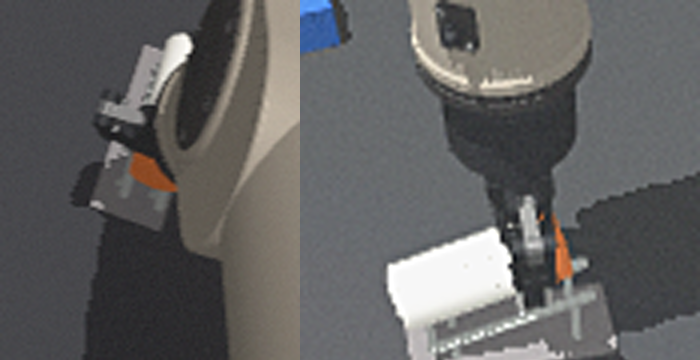

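Request:
servo_tool(
  motion=[
    [-5,0,5,0,36],
    [-11,0,11,0,36],
    [-15,0,16,0,36],
    [-15,0,16,0,36],
    [-15,0,16,0,36],
  ],
)

```text
clock: 4.65
position: [536.9, -207.5, 43.4]
tool_rot: [-0.0, 0.984, -0.181, 0.0]
wrist_force: [-0.2, 0.1, -0.8]
gripper_width: 44.3
grip_force: 20.5
```

Request:
servo_tool(
  motion=[
    [1,0,0,0,36],
    [2,0,0,0,36],
    [3,0,0,0,36],
    [4,0,0,0,36],
    [4,0,0,0,36],
  ],
)

```text
clock: 5.28
position: [539.7, -208.6, 43.1]
tool_rot: [-0.0, 0.984, -0.181, -0.001]
wrist_force: [-4.7, 1.8, 3.3]
gripper_width: 44.3
grip_force: 20.7
```

Request:
servo_tool(
  motion=[
    [1,0,-1,0,36],
    [2,0,-2,0,36],
    [3,0,-3,0,36],
    [4,0,-4,0,36],
    [4,0,-4,0,36],
  ],
)

```text
clock: 5.9
position: [542.0, -209.6, 46.7]
tool_rot: [-0.0, 0.984, -0.181, -0.002]
wrist_force: [-11.7, 4.5, 5.1]
gripper_width: 44.2
grip_force: 21.0
```

Request:
servo_tool(
  motion=[
    [1,0,-1,0,36],
    [2,0,-2,0,36],
    [3,0,-3,0,36],
    [4,0,-4,0,36],
    [4,0,-4,0,36],
  ],
)

```text
clock: 6.52
position: [545.4, -211.0, 50.8]
tool_rot: [-0.0, 0.984, -0.181, -0.003]
wrist_force: [-13.8, 5.4, 8.6]
gripper_width: 43.8
grip_force: 21.4
```

Request:
servo_tool(
  motion=[
    [1,0,-2,0,36],
    [2,0,-4,0,36],
    [3,0,-6,0,36],
    [4,0,-8,0,36],
    [4,0,-8,0,36],
  ],
)

```text
clock: 7.15
position: [552.3, -213.3, 59.7]
tool_rot: [0.0, 0.984, -0.181, 0.001]
wrist_force: [0.2, -0.0, -0.5]
gripper_width: 44.2
grip_force: 21.3
```

Run:
```python
from look import *
cv2.imwrite("pics/m4.png",np.hstack([crop("top",280,170,100,90,4),crop("scene",175,90,100,90,4)]))
```

```text
(no output)
```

View pics/m4.png

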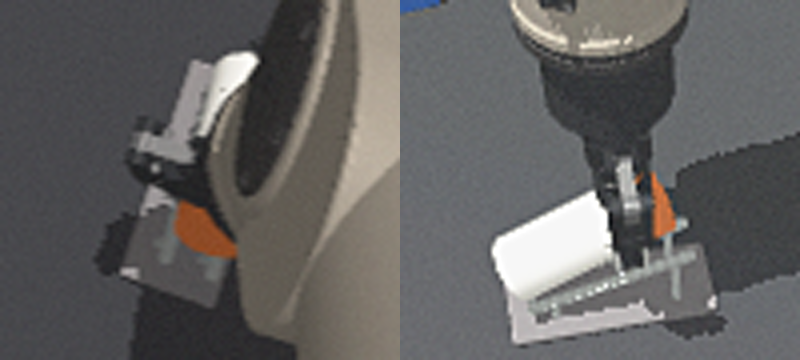

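Run:
```python
from look import *
p=env.get_obs()["position"]+[0,0,23]; a=np.radians(-20.8)
for t in range(10,50,5):
    t=np.radians(t); d=np.array([np.cos(t)*np.cos(a),np.cos(t)*np.sin(a),-np.sin(t)])
    q=[(np.array(proj("scene",p+s*d))-[175,90])*4+[400,0] for s in(-22,88)]
    print(round(np.degrees(t)),q[0].round(),q[1].round(),np.degrees(np.arctan2(*(q[1]-q[0])[::-1])).round(1))
```

```text
10 [654. 205.] [490. 252.] 163.9
15 [654. 203.] [495. 259.] 160.6
20 [653. 201.] [500. 265.] 157.2
25 [651. 199.] [506. 271.] 153.7
30 [650. 198.] [512. 277.] 150.1
35 [648. 196.] [520. 282.] 146.3
40 [646. 195.] [528. 286.] 142.3
45 [644. 194.] [537. 290.] 138.1
```

Request:
servo_tool(
  motion=[
    [-5,0,0,0,36],
    [-9,0,2,0,36],
    [-9,0,5,0,36],
    [-7,0,6,0,36],
    [-5,0,6,0,36],
    [-3,0,6,0,36],
    [-2,0,6,0,36],
    [-2,0,6,0,36],
  ],
)

```text
clock: 8.25
position: [548.3, -211.9, 53.1]
tool_rot: [-0.0, 0.984, -0.181, -0.002]
wrist_force: [-10.6, 3.2, 9.6]
gripper_width: 44.2
grip_force: 21.8
```

Request:
servo_tool(
  motion=[
    [1,0,-1,0,36],
    [2,0,-2,0,36],
    [3,0,-3,0,36],
    [4,0,-3,0,36],
    [5,0,-4,0,36],
    [5,0,-4,0,36],
  ],
)

```text
clock: 9.0
position: [552.1, -213.4, 56.9]
tool_rot: [-0.0, 0.984, -0.181, -0.003]
wrist_force: [-15.2, 6.2, 11.4]
gripper_width: 44.2
grip_force: 22.4
```

Request:
servo_tool(
  motion=[
    [1,0,-1,0,36],
    [2,0,-2,0,36],
    [3,0,-3,0,36],
    [4,0,-4,0,36],
    [5,0,-5,0,36],
    [5,0,-5,0,36],
  ],
)

```text
clock: 9.75
position: [557.8, -215.6, 62.1]
tool_rot: [-0.0, 0.984, -0.181, -0.002]
wrist_force: [-9.9, 2.9, 6.9]
gripper_width: 44.3
grip_force: 22.9
```

Request:
servo_tool(
  motion=[
    [1,0,-1,0,36],
    [2,0,-2,0,36],
    [3,0,-3,0,36],
    [4,0,-4,0,36],
    [5,0,-4,0,36],
    [5,0,-4,0,36],
  ],
)

```text
clock: 10.5
position: [562.5, -217.4, 66.1]
tool_rot: [-0.0, 0.984, -0.181, -0.001]
wrist_force: [-8.8, 3.1, 6.1]
gripper_width: 44.1
grip_force: 23.6
```

Request:
servo_tool(
  motion=[
    [1.5,0,-1,0,36],
    [3,0,-2.5,0,36],
    [4.5,0,-4,0,36],
    [6,0,-5,0,36],
    [7.5,0,-6,0,36],
    [9,0,-7,0,36],
    [9,0,-7,0,36],
  ],
)

```text
clock: 11.38
position: [572.1, -221.0, 73.3]
tool_rot: [-0.0, 0.984, -0.181, -0.0]
wrist_force: [-4.3, 1.5, 1.1]
gripper_width: 44.2
grip_force: 24.9
```

Request:
servo_tool(
  motion=[
    [1.5,0,-1,0,36],
    [3,0,-2,0,36],
    [4.5,0,-3,0,36],
    [6,0,-3.5,0,36],
    [7.5,0,-4.5,0,36],
    [9,0,-5,0,36],
    [9,0,-5,0,36],
  ],
)

```text
clock: 12.25
position: [580.8, -224.2, 78.5]
tool_rot: [-0.0, 0.984, -0.181, 0.0]
wrist_force: [-5.3, 1.6, 3.0]
gripper_width: 44.4
grip_force: 26.4
```

Run:
```python
from look import *
cv2.imwrite("pics/m5.png",np.hstack([crop("top",280,170,100,90,4),crop("scene",175,80,100,90,4)]))
```

```text
(no output)
```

View pics/m5.png

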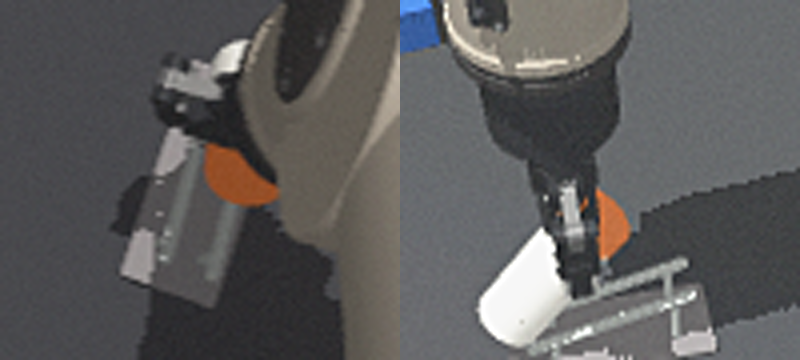

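Request:
servo_tool(
  motion=[
    [2,0,-1,0,36],
    [4,0,-2,0,36],
    [6,0,-3,0,36],
    [8,0,-3.5,0,36],
    [10,0,-4,0,36],
    [12,0,-5,0,36],
    [14,0,-5.5,0,36],
    [14,0,-5.5,0,36],
  ],
)

```text
clock: 13.35
position: [593.9, -229.2, 83.9]
tool_rot: [-0.0, 0.984, -0.181, 0.0]
wrist_force: [0.2, -0.2, -0.7]
gripper_width: 44.3
grip_force: 26.5
```

Request:
servo_tool(
  motion=[
    [2,0,-0.5,0,36],
    [4,0,-1,0,36],
    [6,0,-1.5,0,36],
    [8,0,-2,0,36],
    [10,0,-2.5,0,36],
    [12,0,-3,0,36],
    [14,0,-3,0,36],
    [14,0,-3,0,36],
  ],
)

```text
clock: 14.35
position: [606.9, -234.2, 86.8]
tool_rot: [-0.0, 0.984, -0.181, 0.0]
wrist_force: [-0.8, 0.1, -0.8]
gripper_width: 43.9
grip_force: 26.5
```

Request:
servo_tool(
  motion=[
    [10,0,0,0,36],
    [20,0,0,0,36],
    [30,0,0,0,36],
    [40,0,0,0,36],
    [40,0,10,0,36],
  ],
)

```text
clock: 14.98
position: [645.3, -248.8, 76.9]
tool_rot: [0.0, 0.984, -0.181, 0.001]
wrist_force: [0.3, 0.9, -1.1]
gripper_width: 43.9
grip_force: 26.5
```

Run:
```python
from look import *
o=env.get_obs();p=o["position"]+[0,0,23];print(o["position"])
cv2.imwrite("pics/m6.png",np.hstack([crop("top",280,150,100,110,4),crop("scene",150,70,100,110,4)]))
a=np.radians(-20.8)
for t in range(45,91,5):
    t=np.radians(t); d=np.array([np.cos(t)*np.cos(a),np.cos(t)*np.sin(a),-np.sin(t)])
    q=[(np.array(proj("scene",p+s*d))-[150,70])*4+[400,0] for s in(-22,88)]
    print(round(np.degrees(t)),q[0].round(),q[1].round(),np.degrees(np.arctan2(*(q[1]-q[0])[::-1])).round(1))
```

```text
[ 645.29671037 -248.75831115   76.8900047 ]
45 [582. 281.] [483. 380.] 135.5
50 [580. 280.] [493. 383.] 130.3
55 [577. 280.] [504. 385.] 124.7
60 [574. 279.] [515. 388.] 118.7
65 [571. 278.] [526. 389.] 112.3
70 [568. 278.] [537. 390.] 105.4
75 [565. 278.] [549. 390.] 98.2
80 [562. 278.] [560. 390.] 90.8
85 [559. 278.] [572. 389.] 83.2
90 [555. 279.] [583. 387.] 75.7
```

View pics/m6.png

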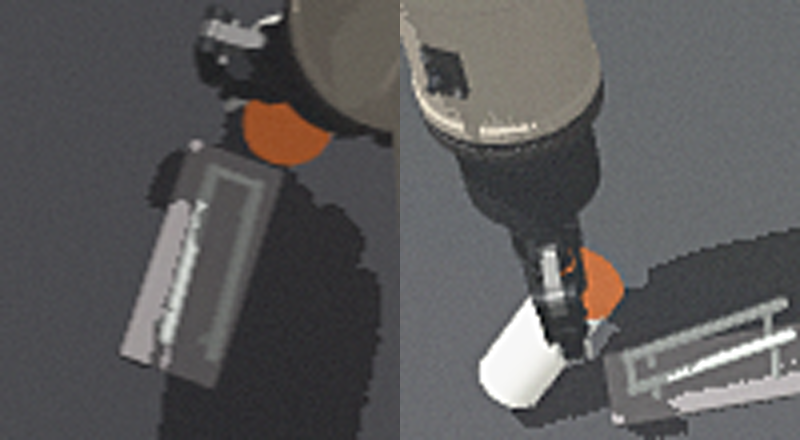

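Request:
servo_tool(
  motion=[
    [0,0,-25,0,36],
    [-25,0,-25,0,36],
    [-50,0,-25,0,36],
    [-77,0,-25,0,36],
    [-77,0,-15,0,36],
    [-77,0,-6,0,36],
    [-77,0,-3,0,36],
    [-77,0,-2,0,36],
  ],
)

```text
clock: 16.08
position: [572.5, -221.1, 78.5]
tool_rot: [-0.0, 0.984, -0.181, -0.0]
wrist_force: [-2.0, 0.4, 2.6]
gripper_width: 44.2
grip_force: 26.7
```

Request:
servo_tool(
  motion=[
    [0,0,1,0,36],
    [0,0,2,0,36],
    [2,0,2,0,36],
    [4,0,2,0,36],
    [6,0,2,0,36],
    [6,0,2,0,36],
  ],
)

```text
clock: 16.82
position: [578.1, -223.2, 76.8]
tool_rot: [0.0, 0.984, -0.181, 0.0]
wrist_force: [0.9, -1.5, 1.4]
gripper_width: 43.8
grip_force: 26.5
```

Request:
servo_tool(
  motion=[
    [2,0,0,0,36],
    [4,0,0,0,36],
    [6,0,0,0,36],
    [8,0,-0.5,0,36],
    [8,0,-0.5,0,36],
  ],
)

```text
clock: 17.45
position: [584.5, -225.6, 77.8]
tool_rot: [-0.0, 0.984, -0.181, -0.001]
wrist_force: [-10.7, 5.5, 17.1]
gripper_width: 43.9
grip_force: 28.6
```

Request:
servo_tool(
  motion=[
    [2,0,-0.5,0,36],
    [4,0,-1,0,36],
    [6,0,-1.5,0,36],
    [8,0,-2,0,36],
    [8,0,-2,0,36],
  ],
)

```text
clock: 18.08
position: [592.1, -228.5, 79.6]
tool_rot: [-0.0, 0.984, -0.181, -0.001]
wrist_force: [-9.1, 3.0, 13.4]
gripper_width: 44.1
grip_force: 29.8
```

Request:
servo_tool(
  motion=[
    [2,0,-0.7,0,36],
    [4,0,-1.3,0,36],
    [6,0,-2,0,36],
    [8,0,-2.5,0,36],
    [10,0,-3,0,36],
    [10,0,-3,0,36],
  ],
)

```text
clock: 18.82
position: [601.3, -232.0, 82.0]
tool_rot: [-0.0, 0.984, -0.181, -0.001]
wrist_force: [-6.2, 1.5, 3.8]
gripper_width: 44.0
grip_force: 29.8
```

Request:
servo_tool(
  motion=[
    [2,0,-0.3,0,36],
    [4,0,-0.7,0,36],
    [6,0,-1,0,36],
    [8,0,-1,0,36],
    [10,0,-1,0,36],
    [10,0,-1,0,36],
  ],
)

```text
clock: 19.58
position: [610.9, -235.7, 83.1]
tool_rot: [-0.0, 0.984, -0.181, -0.001]
wrist_force: [-4.1, 1.2, 6.6]
gripper_width: 44.5
grip_force: 29.2
```

Request:
servo_tool(
  motion=[
    [2,0,0,0,36],
    [4,0,0,0,36],
    [6,0,0,0,36],
    [8,0,0,0,36],
    [10,0,0,0,36],
    [12,0,0.5,0,36],
    [12,0,0.5,0,36],
  ],
)

```text
clock: 20.45
position: [623.0, -240.2, 83.0]
tool_rot: [-0.0, 0.984, -0.181, 0.0]
wrist_force: [-3.1, 1.2, 5.8]
gripper_width: 44.0
grip_force: 28.7
```

Request:
servo_tool(
  motion=[
    [2,0,0,0,36],
    [4,0,0.5,0,36],
    [6,0,1,0,36],
    [8,0,1.5,0,36],
    [10,0,2,0,36],
    [10,0,2,0,36],
  ],
)

```text
clock: 21.2
position: [632.6, -243.9, 81.2]
tool_rot: [0.0, 0.984, -0.181, 0.0]
wrist_force: [-2.2, 2.3, 7.1]
gripper_width: 43.6
grip_force: 28.6
```

Request:
servo_tool(
  motion=[
    [0,0,-15,0,36],
    [0,0,-30,0,36],
    [30,0,-30,0,36],
    [60,0,-30,0,36],
    [75,0,-20,0,36],
    [75,0,-5,0,36],
    [75,0,2,0,36],
    [75,0,5,0,36],
  ],
)

```text
clock: 22.2
position: [701.2, -270.0, 75.1]
tool_rot: [-0.0, 0.984, -0.181, -0.001]
wrist_force: [-0.1, 0.5, -1.1]
gripper_width: 44.1
grip_force: 28.0
```

Request:
servo_tool(
  motion=[
    [0,0,2,0,36],
    [0,0,4,0,36],
    [0,0,6,0,36],
    [0,0,8,0,36],
    [0,0,8,0,36],
  ],
)

```text
clock: 22.82
position: [702.1, -270.3, 67.6]
tool_rot: [-0.0, 0.984, -0.181, -0.0]
wrist_force: [0.3, 0.5, -0.5]
gripper_width: 43.5
grip_force: 28.0
```

Request:
servo_tool(
  motion=[
    [0,0,2,0,36],
    [0,0,4,0,36],
    [0,0,5,0,36],
    [0,0,5,0,36],
  ],
)

```text
clock: 23.32
position: [702.1, -270.3, 62.7]
tool_rot: [-0.0, 0.984, -0.181, -0.0]
wrist_force: [-0.2, 0.2, -0.1]
gripper_width: 43.6
grip_force: 28.0
```

Request:
servo_tool(
  motion=[
    [0,0,1,0,36],
    [0,0,2,0,36],
    [0,0,3,0,36],
    [0,0,3,0,36],
  ],
)

```text
clock: 23.82
position: [702.2, -270.3, 59.7]
tool_rot: [-0.0, 0.984, -0.181, -0.0]
wrist_force: [0.6, -0.7, 0.0]
gripper_width: 44.1
grip_force: 28.0
```

Request:
servo_tool(
  motion=[
    [0,0,1,0,36],
    [0,0,2,0,36],
    [0,0,2,0,36],
  ],
)

```text
clock: 24.2
position: [702.1, -270.3, 57.7]
tool_rot: [-0.0, 0.984, -0.181, -0.0]
wrist_force: [0.7, -0.2, -0.7]
gripper_width: 44.7
grip_force: 28.0
```

Run:
```python
from look import *
o=env.get_obs();p=o["position"]+[0,0,23];print(o["position"],o["wrist_force"])
u,v=map(int,proj("scene",p-[0,0,40])); x,y=max(u-50,0),max(v-60,0); print(x,y)
cv2.imwrite("pics/m7.png",np.hstack([crop("scene",x,y,100,100,4),crop("top",*(int(c)-50 for c in proj("top",p)),100,100,4)]))
```

```text
[ 702.08876625 -270.32565042   57.67847793] [ 0.66957472 -0.21665604 -0.74149224]
121 104
```

View pics/m7.png

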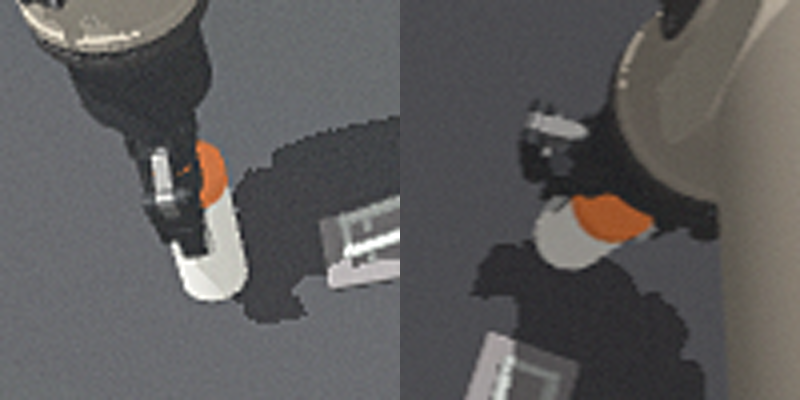

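Run:
```python
from look import *
p=env.get_obs()["position"]+[0,0,23]; a=np.radians(-20.8)
ot=np.array([int(c)-50 for c in proj("top",p)])
for t in(75,80,85,90,95,100,105,110):
    t=np.radians(t); d=np.array([np.cos(t)*np.cos(a),np.cos(t)*np.sin(a),-np.sin(t)])
    q=[(np.array(proj("scene",p+s*d))-[121,104])*4 for s in(-22,88)]
    r=[(np.array(proj("top",p+s*d))-ot)*4+[400,0] for s in(-22,88)]
    print(round(np.degrees(t)),q[0].round(),q[1].round(),np.degrees(np.arctan2(*(q[1]-q[0])[::-1])).round(1),r[0].round(),r[1].round())
```

```text
75 [188. 178.] [180. 286.] 94.0 [611. 202.] [575. 203.]
80 [185. 179.] [192. 286.] 86.2 [612. 199.] [571. 215.]
85 [182. 179.] [203. 285.] 78.3 [613. 195.] [566. 226.]
90 [178. 179.] [215. 283.] 70.7 [614. 192.] [563. 238.]
95 [175. 180.] [226. 281.] 63.4 [615. 189.] [559. 249.]
100 [172. 181.] [237. 278.] 56.5 [616. 186.] [556. 260.]
105 [169. 182.] [247. 275.] 50.1 [617. 183.] [553. 270.]
110 [167. 183.] [257. 271.] 44.2 [617. 180.] [550. 280.]
```

Request:
servo_tool(
  motion=[
    [0,0,1,0,36],
    [0,0,2,0,36],
    [0,0,3,0,36],
    [0,0,4,0,36],
    [0,0,4,0,36],
  ],
)

```text
clock: 24.92
position: [704.2, -271.1, 56.6]
tool_rot: [0.0, 0.984, -0.181, 0.002]
wrist_force: [0.5, -0.3, 20.5]
gripper_width: 44.1
grip_force: 29.5
```

Request:
servo_tool(
  motion=[
    [0,0,-2,0,36],
    [0,0,-3,0,36],
    [0,0,-3,0,36],
  ],
)

```text
clock: 25.3
position: [702.4, -270.4, 57.0]
tool_rot: [0.0, 0.984, -0.181, 0.0]
wrist_force: [0.5, -0.0, 4.3]
gripper_width: 44.1
grip_force: 28.3
```

Request:
servo_tool(
  motion=[
    [0,0,0,0,46],
    [0,0,0,0,52],
    [0,0,0,0,65],
    [0,0,0,0,75],
    [0,0,0,0,75],
  ],
)

```text
clock: 25.92
position: [702.2, -270.3, 56.8]
tool_rot: [-0.0, 0.984, -0.181, -0.0]
wrist_force: [-0.0, 1.3, 0.1]
gripper_width: 75.0
grip_force: 0.0
```

Run:
```python
from look import *
o=env.get_obs();p=o["position"]+[0,0,23];print(o["position"],o["wrist_force"])
ot=np.array([int(c)-50 for c in proj("top",p)])
cv2.imwrite("pics/m8.png",np.hstack([crop("scene",121,104,100,100,4),crop("top",*ot,100,100,4)]))
for dx in(-20,-15,-10,-5,0):
    b=np.array([p[0],p[1],0])+dx*np.array([.935,-.355,0])
    print(dx,*[((np.array(proj("scene",b+[0,0,z]))-[121,104])*4).round() for z in(0,110)],*[((np.array(proj("top",b+[0,0,z]))-ot)*4+[400,0]).round() for z in(0,110)])
```

```text
[ 702.16311251 -270.34270811   56.78312576] [-0.01351978  1.32135077  0.06519656]
-20 [242. 272.] [208. 166.] [556. 265.] [607. 222.]
-15 [235. 273.] [200. 168.] [558. 257.] [610. 214.]
-10 [227. 274.] [192. 169.] [561. 250.] [612. 205.]
-5 [220. 275.] [184. 170.] [563. 243.] [615. 197.]
0 [213. 277.] [176. 172.] [566. 235.] [618. 189.]
```

View pics/m8.png

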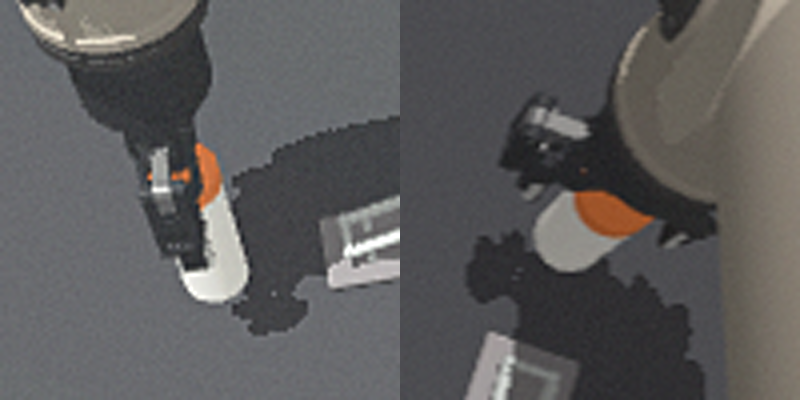

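Run:
```python
from look import *
o=env.get_obs();p=o["position"]
S=env.grab_frame("scene").astype(int);T=env.grab_frame("top").astype(int)
th=np.linspace(0,2*np.pi,90)
def hull(n,b):
    pts=[proj(n,b+[22*np.cos(t),22*np.sin(t),z]) for t in th for z in(0,110)]
    return np.array(pts)
# scene: white pixels right edge at rows 160..172 ; bottom extent
for r in(160,163,166,169): 
    w=np.where(S[r,165:190].min(1)>150)[0]; print(r,165+w.max() if len(w) else None)
c=[np.where(S[150:190,k].min(1)>150)[0].max()+150 for k in(172,174,176)]; print("bottom",c)
ot=[int(c)-50 for c in proj("top",p+[0,0,23])]
g=T[ot[1]+48:ot[1]+72,ot[0]+30:ot[0]+50]; print("top bottom rows",[ot[1]+48+np.where(g[:,k].min(1)>110)[0].max() if (g[:,k].min(1)>110).any() else None for k in(8,10,12,14)],[ot[0]+30+8,ot[0]+44])
def edge(n,b,mode,q):
    m=cv2.convexHull(hull(n,b).astype(np.float32))
    im=np.zeros((3840,5120),np.uint8); cv2.fillConvexPoly(im,np.round(m*10).astype(int),1)
    return [ (np.where(im[int((k+.0)*10)])[0].max()/10 if mode=="r" else np.where(im[:,int(k*10)])[0].max()/10) for k in q]
for dx in(-12,-8,-4,0,4):
    b=np.array([p[0],p[1],0])+dx*np.array([.935,-.355,0])
    print(dx,edge("scene",b,"r",(160,163,166,169)),edge("scene",b,"b",(172,174,176)),edge("top",b,"b",[ot[0]+38,ot[0]+40,ot[0]+42,ot[0]+44]))
```

```text
160 179
163 180
166 181
169 181
bottom [np.int64(178), np.int64(179), np.int64(179)]
top bottom rows [np.int64(168), np.int64(168), np.int64(169), np.int64(168)] [344, 350]
-12 [np.float64(183.5), np.float64(184.3), np.float64(185.2), np.float64(186.1)] [np.float64(177.0), np.float64(178.4), np.float64(178.9)] [np.float64(173.6), np.float64(173.9), np.float64(173.8), np.float64(173.1)]
-8 [np.float64(181.8), np.float64(182.7), np.float64(183.6), np.float64(184.5)] [np.float64(178.4), np.float64(179.1), np.float64(179.3)] [np.float64(171.9), np.float64(172.4), np.float64(172.4), np.float64(171.8)]
-4 [np.float64(180.2), np.float64(181.2), np.float64(182.1), np.float64(183.0)] [np.float64(179.2), np.float64(179.6), np.float64(179.5)] [np.float64(170.3), np.float64(170.8), np.float64(170.9), np.float64(170.5)]
0 [np.float64(178.6), np.float64(179.6), np.float64(180.5), np.float64(181.4)] [np.float64(179.8), np.float64(179.8), np.float64(179.5)] [np.float64(168.6), np.float64(169.2), np.float64(169.4), np.float64(169.1)]
4 [np.float64(177.0), np.float64(178.0), np.float64(178.9), np.float64(179.9)] [np.float64(180.1), np.float64(179.9), np.float64(179.1)] [np.float64(166.9), np.float64(167.7), np.float64(168.0), np.float64(167.8)]
```

Request:
servo_tool(
  motion=[
    [0,0,0,0,55],
    [0,0,0,0,45],
    [0,0,0,0,38],
    [0,0,0,0,36],
    [0,0,0,0,36],
    [0,0,0,0,36],
  ],
  force=40,
)

```text
clock: 26.88
position: [702.4, -270.4, 57.1]
tool_rot: [-0.0, 0.984, -0.181, 0.0]
wrist_force: [-0.3, -0.5, 5.3]
gripper_width: 44.0
grip_force: 40.9
```

Request:
servo_tool(
  motion=[
    [0,0,-15,0,36],
    [0,0,-45,0,36],
    [0,0,-85,0,36],
    [0,0,-125,0,36],
    [-20,-25,-160,0,36],
    [-52,-63,-180,0,36],
    [-84,-103,-185,0,36],
    [-116,-143,-185,0,36],
  ],
)

```text
clock: 27.88
position: [644.0, -94.1, 243.3]
tool_rot: [-0.0, 0.984, -0.181, 0.001]
wrist_force: [0.4, 0.6, 0.1]
gripper_width: 44.0
grip_force: 40.8
```

Request:
servo_tool(
  motion=[
    [-34,-42,0,-4,36],
    [-68,-84,0,-8,36],
    [-102,-126,0,-12,36],
    [-136,-168,0,-16,36],
    [-170,-209,0,-20,36],
    [-200,-245,0,-24,36],
    [-225,-275,0,-28,36],
    [-237,-290,0,-30,36],
  ],
)

```text
clock: 28.88
position: [525.0, 261.8, 242.6]
tool_rot: [-0.0, 0.997, 0.082, 0.0]
wrist_force: [0.4, -0.2, -0.7]
gripper_width: 43.6
grip_force: 40.8
```

Request:
servo_tool(
  motion=[
    [0,0,0,0,36],
    [0,0,0,0,36],
    [0,0,0,0,36],
  ],
)

```text
clock: 29.25
position: [526.6, 258.4, 241.9]
tool_rot: [0.0, 0.997, 0.079, 0.0]
wrist_force: [-0.3, -0.2, -0.7]
gripper_width: 44.2
grip_force: 40.8
```

Request:
servo_tool(
  motion=[
    [0,-2,10,0,36],
    [0,-2,30,0,36],
    [0,-2,50,0,36],
    [0,-2,60,0,36],
    [0,-2,68,0,36],
    [0,-2,75,0,36],
    [0,-2,82,0,36],
    [0,-2,82,0,36],
  ],
)

```text
clock: 30.25
position: [525.5, 261.7, 159.5]
tool_rot: [0.0, 0.997, 0.08, -0.0]
wrist_force: [0.7, -0.8, -1.6]
gripper_width: 43.8
grip_force: 40.8
```

Request:
servo_tool(
  motion=[
    [0,0,10,0,36],
    [0,0,20,0,36],
    [0,0,30,0,36],
    [0,0,40,0,36],
    [0,0,48,0,36],
    [0,0,52,0,36],
    [0,0,54,0,36],
    [0,0,54,0,36],
  ],
)

```text
clock: 31.25
position: [525.7, 261.8, 105.9]
tool_rot: [-0.0, 0.997, 0.08, 0.0]
wrist_force: [0.1, 0.4, -0.0]
gripper_width: 43.7
grip_force: 40.8
```

Request:
servo_tool(
  motion=[
    [0,0,1,0,36],
    [0,0,2,0,36],
    [0,0,3,0,36],
    [0,0,3,0,36],
  ],
)

```text
clock: 31.75
position: [525.8, 261.8, 103.0]
tool_rot: [-0.0, 0.997, 0.08, 0.0]
wrist_force: [-0.9, -0.5, 1.2]
gripper_width: 44.0
grip_force: 41.0
```

Request:
servo_tool(
  motion=[
    [0,0,0.5,0,36],
    [0,0,1,0,36],
    [0,0,1,0,36],
  ],
)

```text
clock: 32.12
position: [526.2, 262.2, 102.9]
tool_rot: [-0.0, 0.997, 0.08, 0.001]
wrist_force: [-4.0, -0.8, 15.2]
gripper_width: 43.8
grip_force: 41.9
```

Request:
servo_tool(
  motion=[
    [0,0,-1,0,36],
    [0,0,-1,0,36],
    [0,0,-1,0,50],
    [0,0,-1,0,62],
    [0,0,-1,0,70],
    [0,0,-1,0,70],
  ],
)

```text
clock: 32.88
position: [525.6, 261.7, 102.8]
tool_rot: [0.0, 0.997, 0.08, -0.0]
wrist_force: [0.5, -0.0, 0.9]
gripper_width: 70.0
grip_force: 0.0
```

Request:
servo_tool(
  motion=[
    [0,0,-10,0,70],
    [0,0,-30,0,70],
    [0,0,-60,0,70],
    [0,0,-90,0,70],
    [0,0,-90,0,70],
  ],
)

```text
clock: 33.5
position: [526.8, 262.4, 195.9]
tool_rot: [-0.001, 0.997, 0.08, 0.002]
wrist_force: [-0.2, 0.4, -0.4]
gripper_width: 69.9
grip_force: 0.0
```

Run:
```python
from look import *
o=env.get_obs();print(o["position"],o["tool_rot"],o["wrist_force"],o["clock"])
def blob(n,lo,hi,box):
    x,y,w,h=box; im=cv2.cvtColor(env.grab_frame(n)[y:y+h,x:x+w],cv2.COLOR_BGR2HSV)
    m=cv2.inRange(im,lo,hi); k,l,s,c=cv2.connectedComponentsWithStats(m); i=1+s[1:,4].argmax(); return s[i],c[i]+[x,y]
for n,b in(("top",(60,180,150,120)),("scene",(300,190,120,150))):
    print(n,"knob",blob(n,(22,120,120),(35,255,255),b),"orange",blob(n,(5,150,120),(18,255,255),b))
P=np.array([526,260.5,156]);k=np.array([464,199,125])
for n in("top","scene"): print(n,"pred tube top",proj(n,P),"pred knob top",proj(n,k),"mid",proj(n,k-[0,0,14]))
```

```text
[526.80652375 262.43503746 195.87621271] [-9.28304362e-04  9.96784863e-01  8.00939471e-02  2.00872050e-03] [-0.23899525  0.42726953 -0.42231795] 33.5
top knob (array([ 75,  79,  15,  11, 137], dtype=int32), array([141.62773723, 263.83941606])) orange (array([ 34,  54,  24,  12, 200], dtype=int32), array([106.2  , 239.725]))
scene knob (array([69, 61,  3,  4,  7], dtype=int32), array([369.85714286, 252.85714286])) orange (array([60, 85, 22, 19, 73], dtype=int32), array([367.45205479, 287.71232877]))
top pred tube top (np.float64(104.44361169529412), np.float64(233.95680878398127)) pred knob top (np.float64(139.6953667759197), np.float64(264.6842154524935)) mid (np.float64(141.7431857865177), np.float64(264.3470937893222))
scene pred tube top (np.float64(373.0522210822754), np.float64(280.23717632259877)) pred knob top (np.float64(371.07836021253274), np.float64(243.90027371789026)) mid (np.float64(369.2537434557133), np.float64(246.76649605276737))
```

Request:
servo_tool(
  motion=[
    [-15,11,0,0,70],
    [-35,26,0,0,70],
    [-55,41,0,0,70],
    [-71,52,0,0,70],
    [-71,52,15,0,70],
    [-71,52,35,0,70],
    [-71,52,50,0,70],
    [-71,52,50,0,70],
  ],
  force=60,
)

```text
clock: 34.7
position: [463.3, 199.0, 141.3]
tool_rot: [0.0, 0.997, 0.08, -0.001]
wrist_force: [0.5, 0.7, 0.1]
gripper_width: 70.0
grip_force: 0.0
```

Run:
```python
from look import *
o=env.get_obs();print(o["position"],o["wrist_force"],o["clock"])
P=np.array([526,260.5,156])
im=cv2.cvtColor(env.grab_frame("top"),cv2.COLOR_BGR2HSV); m=cv2.inRange(im,(3,130,80),(20,255,255)); m[:,:60]=0;m[:,200:]=0
k,l,s,c=cv2.connectedComponentsWithStats(m); print(s[1:][s[1:,4]>30],c[1:][s[1:,4]>30],proj("top",P))
im=cv2.cvtColor(env.grab_frame("scene"),cv2.COLOR_BGR2HSV); m=cv2.inRange(im,(3,130,80),(20,255,255)); m[:200]=0
k,l,s,c=cv2.connectedComponentsWithStats(m); print(s[1:][s[1:,4]>30],c[1:][s[1:,4]>30],proj("scene",P))
```

```text
[463.27550091 198.99553595 141.26675776] [0.53082754 0.66369006 0.12907028] 34.7
[[ 93 223  26  19 362]] [[105.79005525 232.01381215]] (np.float64(104.44361169529412), np.float64(233.95680878398127))
[[360 268  28  26 560]] [[373.53214286 280.69285714]] (np.float64(373.0522210822754), np.float64(280.23717632259877))
```

Request:
servo_tool(
  motion=[
    [1,0,15,0,70],
    [1,0,30,0,70],
    [1,0,42,0,70],
    [1,0,48,0,70],
    [1,0,48,0,70],
    [1,0,48,0,40],
    [1,0,48,0,20],
    [1,0,48,0,15],
  ],
  force=60,
)

```text
clock: 35.8
position: [465.1, 199.9, 95.4]
tool_rot: [-0.0, 0.997, 0.08, 0.0]
wrist_force: [-2.8, 0.2, 6.9]
gripper_width: 22.2
grip_force: 58.4
```

Request:
servo_tool(
  motion=[
    [0,0,0,0,12],
    [0,0,0,0,12],
    [0,0,0,0,12],
    [0,0,0,0,12],
  ],
)

```text
clock: 36.3
position: [465.1, 199.8, 95.5]
tool_rot: [-0.0, 0.997, 0.08, 0.0]
wrist_force: [-3.2, 2.4, 6.1]
gripper_width: 22.8
grip_force: 58.4
```

Request:
servo_tool(
  motion=[
    [0,0,-3,0,12],
    [0,0,-6,0,12],
    [0,0,-9,0,12],
    [0,0,-12,0,12],
    [0,0,-12,0,12],
  ],
)

```text
clock: 36.92
position: [464.9, 199.7, 107.0]
tool_rot: [-0.0, 0.997, 0.08, 0.0]
wrist_force: [2.0, 5.3, -7.3]
gripper_width: 22.4
grip_force: 59.0
```

Request:
servo_tool(
  motion=[
    [0,0,-3,0,12],
    [0,0,-6,0,12],
    [0,0,-9,0,12],
    [0,0,-11,0,12],
    [0,0,-11,0,12],
  ],
)

```text
clock: 37.55
position: [464.5, 199.5, 116.0]
tool_rot: [-0.0, 0.997, 0.08, -0.0]
wrist_force: [14.6, 12.0, -47.3]
gripper_width: 22.4
grip_force: 63.1
```

Request:
servo_tool(
  motion=[
    [0,0,0.5,0,12],
    [0,0,1,0,12],
    [0,0,1,0,12],
  ],
  force=90,
)

```text
clock: 37.92
position: [464.7, 199.6, 115.9]
tool_rot: [-0.0, 0.997, 0.08, -0.0]
wrist_force: [9.3, 9.5, -28.2]
gripper_width: 21.3
grip_force: 90.8
```

Run:
```python
from look import *
o=env.get_obs();print(o["position"],o["wrist_force"],o["clock"],o["gripper_width"])
for n,z in(("scene",slice(200,280)),("top",slice(230,290))):
    im=cv2.cvtColor(env.grab_frame(n),cv2.COLOR_BGR2HSV)
    for nm,lo,hi in(("y",(21,110,90),(36,255,255)),("o",(3,130,80),(20,255,255))):
        m=cv2.inRange(im,lo,hi); m[:200]=0; k,l,s,c=cv2.connectedComponentsWithStats(m); q=s[1:,4]>8; print(n,nm,s[1:][q].tolist(),c[1:][q].round(1).tolist())
    print(n,[np.round(proj(n,[464.2,199.3,z]),1) for z in(97,125,117,145)])
```

```text
[464.73145959 199.59326493 115.87493935] [  9.27807649   9.52488688 -28.15718079] 37.925 21.305674909726815
scene y [[365, 234, 14, 17, 147]] [[371.7, 241.8]]
scene o [[360, 268, 28, 26, 559]] [[373.5, 280.7]]
scene [array([367.5, 249.7]), array([371.1, 244.1]), array([370.1, 245.7]), array([373.8, 239.8])]
top y [] []
top o [[94, 223, 25, 17, 297]] [[106.8, 231.0]]
top [array([143.6, 263.9]), array([139.5, 264.6]), array([140.7, 264.4]), array([136.5, 265.1])]
```

Request:
servo_tool(
  motion=[
    [0,0,0,0,12],
    [0,0,0,0,12],
    [0,0,0,0,12],
    [0,0,0,0,12],
  ],
)

```text
clock: 38.52
position: [464.7, 199.6, 115.9]
tool_rot: [-0.0, 0.997, 0.08, -0.0]
wrist_force: [8.5, 8.8, -29.4]
gripper_width: 21.7
grip_force: 90.8
```

```bash
python3 -c "
from bench import env
o=env.get_obs();print(o['position'],o['wrist_force'],o['clock']);print(env.finish_job())"
```

```text
[464.73421488 199.57638288 115.85071315] [  8.48011901   8.80524585 -29.44129295] 38.525
the job is handed in; nothing more can be done
None
```

The tube stands mouth down over the free peg and is released, the plunger knob is held up at its stop, and I handed the job in at 38.5 s; on the way I stood the tube upright on the bench and let go once, to regrip it.

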